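# Shift the ticket printer's feed selector to roll stock

## Task

Change the ticket printer over to roll tickets: push its selector lever out of the parking slot, along the H-shaped gate and fully home to the end of the slot whose plaque carries the raised ring. Push it with the fingertips or the outside of the fingers only, never gripping it, do not run it into any of the other three marked slots, and leave everything else on the counter and the printer where it is.

Things in the scene. Friction and masses are not known exactly. Their poses are not given: they have to be found in the camera images.
- printer: Ticket printer, fixed white housing 236 (x) x 360 mm (y -160 to +200), deck 70 mm high, rounded roll cover along its +y side (y 108 to 192 mm, top at 104 mm). Origin under the centre of the selector gate at counter height; x points away from the robot, y to the robot's left at yaw 0 (turned by up to 0.4 rad).
- gate (a point): Centre of the gate, top face 80 mm above the counter: aluminium plate 132 x 148 mm, slots 18 mm wide, axes as the printer's. Lever positions from here: cross slot along y at x = 0, y -50 to +50 mm; at each end corner slots lead to x = +45 and -45 mm; at y = 0 the unmarked parking slot leads to x = -45 mm only (solid opposite). The 12 mm stem has 3 mm play each side.
- knob (a point): Centre of the selector lever's black knob, 33 mm in diameter about a vertical axis, 33 mm high (115 to 148 mm above the counter, this point 132 mm). It starts in the parking slot, x -45 to -32 mm in the printer's frame.
- lever: Selector lever: knob on a steel stem 12 mm in diameter. Origin on the stem's axis, 62 mm under the knob's centre; axes as the printer's. It stays upright, slides level along the slots against 1.5 N of friction, stays where it is left, has no spring and cannot lift or turn. Solid stops at the slots' ends.
- mark_ring: Black plaque 48 x 48 x 2 mm lying on the printer's deck at the end of one corner slot, with a 3 mm high raised aluminium mark: a ring, 40 mm outside, 22 mm inside. Origin: centre of its underside, 70 mm above the counter; axes as the printer's. The four plaques may be swapped: each lies at x = +93 or -93, y = +50 or -50 mm in the printer's frame, 48 mm outwards along x from the knob's home there.
- mark_square: Black plaque 48 x 48 x 2 mm lying on the printer's deck at the end of one corner slot, with a 3 mm high raised aluminium mark: a solid square of 34 mm. Origin: centre of its underside, 70 mm above the counter; axes as the printer's. The four plaques may be swapped: each lies at x = +93 or -93, y = +50 or -50 mm in the printer's frame, 48 mm outwards along x from the knob's home there.
- mark_bar: Black plaque 48 x 48 x 2 mm lying on the printer's deck at the end of one corner slot, with a 3 mm high raised aluminium mark: one bar, 10 x 42 mm. Origin: centre of its underside, 70 mm above the counter; axes as the printer's. The four plaques may be swapped: each lies at x = +93 or -93, y = +50 or -50 mm in the printer's frame, 48 mm outwards along x from the knob's home there.
- mark_two_bars: Black plaque 48 x 48 x 2 mm lying on the printer's deck at the end of one corner slot, with a 3 mm high raised aluminium mark: two bars, 10 x 42 mm. Origin: centre of its underside, 70 mm above the counter; axes as the printer's. The four plaques may be swapped: each lies at x = +93 or -93, y = +50 or -50 mm in the printer's frame, 48 mm outwards along x from the knob's home there.
- stamp: Bystander: dark wooden rubber stamp, 30 mm diameter, 58 mm high, standing loose on the printer's deck beside the gate (about y = -126 mm in the printer's frame). Origin at the centre of its underside.
- stapler: Bystander: black stapler 137 x 36 x 36 mm, loose on the counter. Origin at its underside's centre.
- inkpad: Bystander: ink pad tin 110 x 70 x 20 mm, loose. Origin at its underside's centre.
- booklet: Bystander: red passport booklet 125 x 88 x 6 mm, loose. Origin at its underside's centre.
- pen: Bystander: blue pen about 140 mm long, 12 mm high, loose. Origin under its barrel's middle.
- mug: Bystander: white mug 80 mm wide, 92 mm high, loose. Origin at its underside's centre.
- puncher: Bystander: hole puncher 110 x 50 x 48 mm, loose. Origin at its underside's centre.

How it is judged:
By the outcome, as a careful person would: the job done as asked, in the order asked, and still so for the second after the job is handed in, with the robot touching nothing.
It also fails if it takes over 45 s, if anything falls off the work surface, if the arm or the gripper's body presses on something with over 40 N, if the wrist force passes 120 N, or if a joint passes its speed limit or range.

## Robot

A 6-joint arm with a two-finger parallel gripper is mounted at the origin on the work surface. World frame = base frame: x ahead of the robot, y to its left, z up, the work surface at z = 0. Lengths are in m, angles in degrees, forces in N, time in s.
With the tool pointing down it reaches from about 0.25 to 0.725 m from the base axis. Payload 9.7 kg.
Tool frame: the origin (TCP) lies on the centre line of the jaws, within the pads' length; the fingertips stand 19 mm ahead of it and the grasp point (between the pads) is the TCP; z points along the fingers, y is the direction in which the jaws open and shut (so a half turn about z gives the same grasp; the last joint's range is limited). The gripper opens to 85 mm and grips with 20 to 120 N. Pads are 22 mm wide; open, the fingers measure 114 mm over their backs; the gripper's body (76 mm by 85 mm) begins 54 mm behind the grasp point. The pads swing forward as they close: fully open they stand 13 mm farther back than shut.
Start: joints at [69.844, 4.979, 10.078, 95.1, 0, 90], TCP at [0.19, 0.516, 0.25] pointing down, gripper open.
Joint ranges: [-179.16, 179.16], [-48.56, 103.87], [-65.8, 70.77], [-126.05, 130.52], [-82.76, 87.17], [-180, 180]. Speed limits (degrees/s): [127.2, 127.2, 147.25, 180, 180, 180].

## Interface

Orientations are given as [roll, pitch, yaw] about the fixed x, y, z axes, in that order (R = Rz(yaw) Ry(pitch) Rx(roll)).
In Python, from workcell import bot gives the robot as it stands.
- The arm moves only by the tool servo_tool, never from a script. Its argument "motion" is a list that holds one entry, the list of rows, each a list of 6 numbers: the shift along the tool's x, y, z in mm, then the turn, a rotation vector about the tool's x, y, z in rad. A call has 1 to 5 rows; each row shifts and turns the commanded pose from where the row before left it, along the tool's axes as they then stand; what a row does not reach is not made up. A row lasts 1/10 s, in which the tool goes at most 50 mm and 8.59 degrees, less where a joint would pass 70% of its speed; a pose out of reach is approached as far as the arm can. A call is refused whole if a number of a shift passes 50 or a number of a turn 0.15, either way. A call with a gripper value outside its range is refused whole. "gripper" is the finger opening in mm, from 0 to 85.4, set as the call begins (left out, the last holds). The fingers move at their own pace and stop on an object; "newtons" is the grip in N (left out, the last holds). Time passes only in rows, so rows that do not move let the fingers close. It gives the time, the measured TCP pose, the force and the opening at its end, in the units of the state.
- bot.get_obs(): the state, without advancing time (a new reading comes with each control period).
- bot.camera(name): name is "side" or "top" or "wrist"; returns a dict with "color" (400x640x3 uint8, red, green, blue), "fx", "fy", "cx", "cy" (pixels), "k1" (the pictures are not rectified: a ray, as slopes to the right and down, at radius r is drawn at 1 + k1 r^2 times it, then the intrinsics apply), "R" (3x3) and "t" (3): a world point X has camera coordinates R X + t. Camera axes: x right, y down, z forward; pixel columns grow to the right and rows downward; lengths in m; the calibration is good to about 2 mm. A picture is of the moment at which its call begins. There is no depth.
- bot.job_done(): hands the job in, once; it reports no verdict.
Trained networks look in a picture, given as the dict that the camera call returned (one of the last four; its "shot" number tells which), for a name from the list of things; names that differ only in an ending like _2 or _b are one class to them, and where a whole thing is asked for, a point or a joint stands for the part that bears it (a point fixed in the world has none). Each returns a list of dicts, best first, with "confidence" (0 to 1); they miss things now and then, are a little off and sometimes report something else, mostly with a low value. They report only what shows in the picture. A call takes as long as a camera call.
- bot.look_for(picture, label): "rect" ([left, top, width, height] in pixels, round what is visible of it).
The state is a dict: "time": time; "q": joint angles; "qd": joint speeds; "joint_efforts": joint torques, N m; "ee_pos": TCP position; "tcp_rot": TCP orientation; "wrist_force": force on the tool from outside, world axes, zero at the start; "torque": the same for the moment, N m; "opening": finger opening in m.
Only numpy, scipy, OpenCV 4.12 (cv2) and the standard library are available. Lean on these libraries where they do the work, as an engineer would, in place of code of your own. Each camera call takes 0.05 s, during which the arm holds its last target.

## Working session

There is one attempt and no reset: what is moved stays moved. The work goes in short steps, Python scripts to look and compute and a tool call to move; the robot and the scene stay as the last step left them, time stands still between calls to the robot, and variables do not carry over. Pictures are saved under pics/ and viewed, and the job is handed in when it is done.

Besides the shell and the picture viewer there is one more tool, called after "Emit:" in YAML: its name, and indented under it one key for each argument. servo_tool: Moves the arm, as the interface text tells. Its arguments: {"type":"object","properties":{"motion":{"type":"array","items":{"type":"array","items":{"type":"array","items":{"type":"number"}}}},"gripper":{"type":"number"},"newtons":{"type":"number"}},"required":["motion"]}

```bash
mkdir -p pics; cat > h.py <<'E'
from workcell import bot
import numpy as np, cv2, pickle
def snap(n,f):
    p=bot.camera(n); cv2.imwrite(f'pics/{f}.png',cv2.cvtColor(p['color'],cv2.COLOR_RGB2BGR)); return p
def ray(p,u,v):
    a=np.array([(u-p['cx'])/p['fx'],(v-p['cy'])/p['fy']]); s=a.copy()
    for _ in range(20): s=a/(1+p['k1']*(s@s))
    R=np.array(p['R']);t=np.array(p['t']); d=R.T@np.array([s[0],s[1],1]); return -R.T@t,d
def onz(p,u,v,z):
    c,d=ray(p,u,v); return c+d*(z-c[2])/d[2]
def proj(p,X):
    c=np.array(p['R'])@np.array(X)+np.array(p['t']); s=c[:2]/c[2]; s=s*(1+p['k1']*(s@s)); return s*[p['fx'],p['fy']]+[p['cx'],p['cy']]
E
python3 - <<'E'
from h import *
o=bot.get_obs(); print(o['time'],o['ee_pos'],o['tcp_rot'],o['wrist_force'])
for n in ['top','side']:
    p=snap(n,n+'0'); print(n,p['fx'],p['k1'],np.round(p['R'],3).tolist(),p['t'])
    for l in ['gate','knob','printer','mark_ring','mark_square','mark_bar','mark_two_bars','stamp']:
        r=bot.look_for(p,l); print(l,[(np.round(x['rect']).tolist(),round(x['confidence'],2)) for x in r[:2]])
E
```

```text
0.0 [0.18946104 0.51614156 0.24958522] [-1.79926116e+02 -1.05046943e-03  1.59841447e+02] [ 0.47352048 -0.09947621  0.11345056]
top 440.55045168387267 -0.02998443542236774 [[-0.006, -1.0, 0.016], [-0.998, 0.005, -0.062], [0.061, -0.016, -0.998]] [0.05930796 0.57216421 1.50948596]
gate [([297.0, 162.0, 122.0, 104.0], 0.77)]
knob [([357.0, 224.0, 12.0, 6.0], 0.48)]
printer [([299.0, 159.0, 124.0, 101.0], 0.78)]
mark_ring [([379.0, 189.0, 16.0, 14.0], 0.48)]
mark_square [([296.0, 160.0, 130.0, 104.0], 0.53), ([331.0, 228.0, 18.0, 17.0], 0.49)]
mark_bar [([350.0, 176.0, 16.0, 14.0], 0.54)]
mark_two_bars [([362.0, 239.0, 16.0, 16.0], 0.71)]
stamp []
side 475.45250006629647 -0.06429468833898111 [[0.884, -0.467, 0.013], [-0.237, -0.472, -0.849], [0.402, 0.748, -0.528]] [-0.46749526  0.25418926  1.17424817]
gate [([283.0, 205.0, 114.0, 111.0], 0.95)]
knob [([320.0, 226.0, 10.0, 22.0], 0.63), ([384.0, 241.0, 35.0, 8.0], 0.2)]
printer [([285.0, 203.0, 114.0, 110.0], 0.69)]
mark_ring [([365.0, 252.0, 25.0, 10.0], 0.55)]
mark_square [([291.0, 236.0, 23.0, 8.0], 0.64)]
mark_bar [([358.0, 231.0, 22.0, 10.0], 0.55)]
mark_two_bars [([297.0, 255.0, 21.0, 17.0], 0.72)]
stamp [([334.0, 264.0, 8.0, 26.0], 0.68)]
```

```bash
python3 - <<'E'
import cv2
a=cv2.imread('pics/top0.png');cv2.imwrite('pics/top0c.png',cv2.resize(a[130:290,270:470],None,fx=4,fy=4,interpolation=2)[:600])
a=cv2.imread('pics/side0.png');cv2.imwrite('pics/side0c.png',cv2.resize(a[180:330,250:450],None,fx=4,fy=4,interpolation=2))
E
```

```text
(no output)
```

View pics/top0.png

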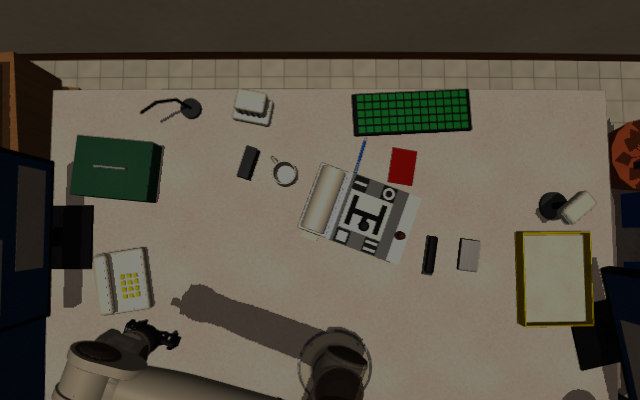

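View pics/top0c.png

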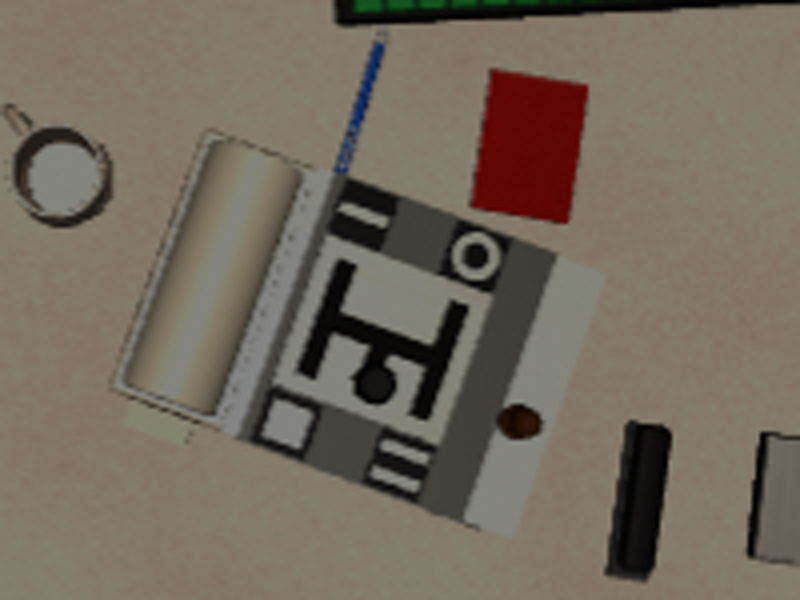

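View pics/side0c.png

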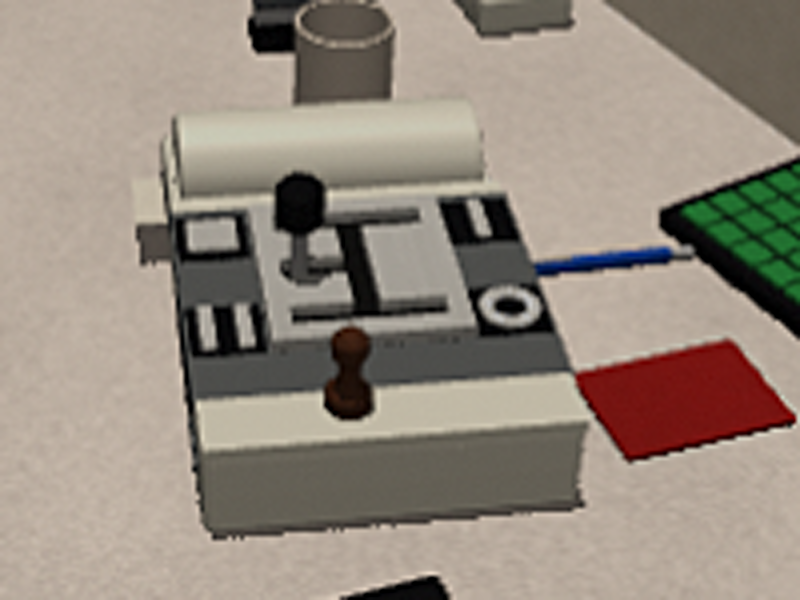

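View pics/side0.png

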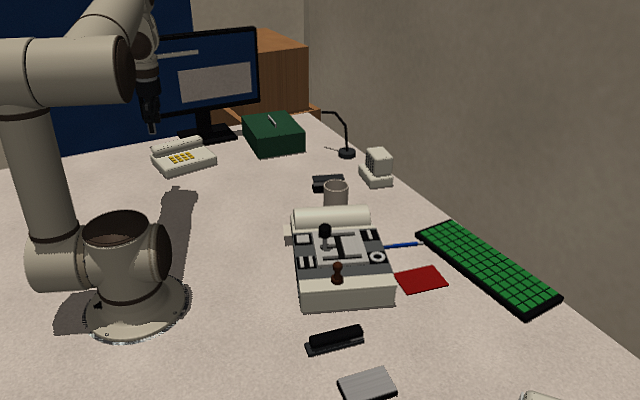

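The ring plaque is at the far right end, so in the printer frame it sits at (+93, -50). The knob is in the parking slot at crop (375, 382). Next I'll fit the printer's pose from both views.

```bash
cat > fit.py <<'E'
from h import *
from scipy.optimize import least_squares
t=bot.camera('top'); s=bot.camera('side')
cv=lambda c,o:(np.array(c)+.5)/4-.5+np.array(o)
P=[(93,-50),(93,50),(-93,50),(-93,-50)]
T=[cv(c,(270,130)) for c in [(475,256),(362,217),(286,420),(400,465)]]
S=[cv(c,(250,180)) for c in [(510,307),(481,220),(213,235),(226,328)]]
def w(v,x,y,z): c,q=np.cos(v[2]),np.sin(v[2]); return [v[0]+c*x-q*y,v[1]+q*x+c*y,z]
def res(v,sets): return np.concatenate([proj(p,w(v,x/1e3,y/1e3,.0745))-m for p,M in sets for (x,y),m in zip(P,M)])
for nm,se in [('top',[(t,T)]),('side',[(s,S)]),('both',[(t,T),(s,S)])]:
    r=least_squares(res,[.5,-.1,-.3],args=(se,),x_scale=[.1,.1,.1]); print(nm,r.x,np.round(r.fun,1))
v=r.x
for k,(p,c,o,z) in {'top':(t,(376,382),(270,130),.148),'side':(s,(300,203),(250,180),.132)}.items():
    X=onz(p,*cv(c,o),z); d=X[:2]-v[:2]; c_,q=np.cos(v[2]),np.sin(v[2]); print(k,'knob',X,'local',c_*d[0]+q*d[1],-q*d[0]+c_*d[1])
E
python3 fit.py
```

```text
top [ 0.52178416 -0.10257373 -0.36283456] [-0.  -0.   0.3 -0.7  0.   0.7 -0.3  0. ]
side [ 0.52177543 -0.10731323 -0.36738682] [ 0.3  0.4 -0.2 -0.2 -0.1  0.  -0.1 -0.2]
both [ 0.52229258 -0.10463482 -0.36506611] [ 0.6 -0.1  0.9 -0.9  0.6  0.5  0.3 -0.1 -0.  -0.3 -0.6 -0.8 -0.4 -0.5
 -0.3 -0.8]
top knob [ 0.48569855 -0.08902939  0.148     ] local -0.03975380165103593 0.0015125573212898657
side knob [ 0.48487684 -0.09224781  0.132     ] local -0.039372346859637045 -0.0017871263903645462
```

Emit:
servo_tool:
  motion:
    - [[-20, -20, 0, 0, 0, 0.012], [-25, -25, 0, 0, 0, 0], [-25, -25, 0, 0, 0, 0], [-25, -25, 0, 0, 0, 0], [-25, -25, 0, 0, 0, 0]]
  gripper: 0
  newtons: 20

```text
time: 1.5
ee_pos: [0.2595, 0.3603, 0.2503]
tcp_rot: [180.0, 0.0, 159.2]
wrist_force: [0.9, 0.6, 0.6]
opening: 0.0123
```

Emit:
servo_tool:
  motion:
    - [[-25, -25, 0, 0, 0, 0], [-25, -25, 0, 0, 0, 0], [-25, -25, 0, 0, 0, 0], [-25, -25, 0, 0, 0, 0], [-25, -25, 0, 0, 0, 0]]

```text
time: 2.0
ee_pos: [0.3319, 0.199, 0.2505]
tcp_rot: [180.0, 0.0, 159.2]
wrist_force: [0.8, 0.5, -0.1]
opening: 0.0001
```

Emit:
servo_tool:
  motion:
    - [[-25, -25, 0, 0, 0, 0], [-25, -25, 0, 0, 0, 0], [-25, -25, 0, 0, 0, 0], [-25, -25, 0, 0, 0, 0], [0, 0, 0, 0, 0, 0]]

```text
time: 2.5
ee_pos: [0.3905, 0.0684, 0.2502]
tcp_rot: [-180.0, 0.0, 158.9]
wrist_force: [-0.3, -0.3, 0.2]
opening: -0.0004
```

```bash
cat > st.py <<'E'
from h import *
V=[.5223,-.1046,np.radians(-20.9)]
def loc(X):
    d=np.array(X[:2])-V[:2]; c,q=np.cos(V[2]),np.sin(V[2]); return np.round([1e3*(c*d[0]+q*d[1]),1e3*(-q*d[0]+c*d[1])],1)
def st():
    o=bot.get_obs(); print(round(o['time'],2),'local',loc(o['ee_pos']),'z',round(o['ee_pos'][2],4),'rot',np.round(o['tcp_rot'],2),'F',np.round(o['wrist_force'],1),'open',o['opening'])
if __name__=='__main__': st()
E
python3 st.py
```

```text
2.5 local [-184.9  114.6] z 0.2502 rot [-1.7997e+02  3.0000e-02  1.5892e+02] F [-0.3 -0.3  0.2] open -0.0004403127603499071
```

Emit:
servo_tool:
  motion:
    - [[-24, -29, 0, 0, 0, 0], [-24, -29, 0, 0, 0, 0], [-24, -29, 0, 0, 0, 0], [-23, -28, 0, 0, 0, 0], [0, 0, 0, 0, 0, 0]]

```text
time: 3.0
ee_pos: [0.4381, -0.0725, 0.2498]
tcp_rot: [-180.0, -0.0, 159.0]
wrist_force: [-0.4, 0.6, -0.3]
opening: -0.0001
```

```bash
python3 - <<'E'
from st import *
st(); p=snap('wrist','w1')
for x,y,z in [(-39.5,0,.148),(93,-50,.075),(45,-50,.08),(0,0,.08)]:
    c,q=np.cos(V[2]),np.sin(V[2]); print((x,y),np.round(proj(p,[V[0]+(c*x-q*y)/1e3,V[1]+(q*x+c*y)/1e3,z]),1))
E
```

```text
3.0 local [-90.2  -0. ] z 0.2498 rot [-1.7996e+02 -1.0000e-02  1.5897e+02] F [-0.4  0.6 -0.3] open -9.424241453686231e-05
(-39.5, 0) [315.3 273. ]
(93, -50) [266.3 352. ]
(45, -50) [263.4 314.8]
(0, 0) [315.4 273.2]
```

View pics/w1.png

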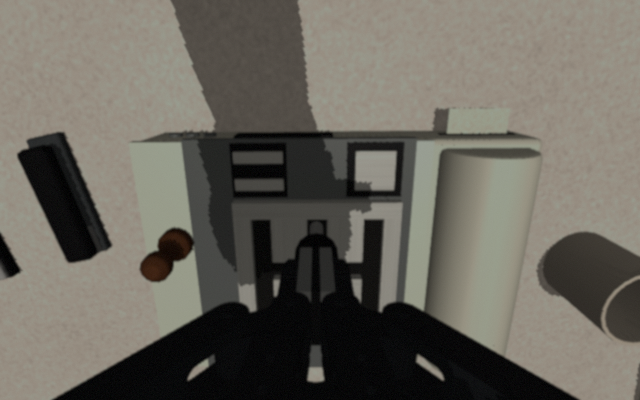

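Emit:
servo_tool:
  motion:
    - [[0, 0, 30, 0, 0, 0], [0, 0, 40, 0, 0, 0], [0, 0, 30, 0, 0, 0], [0, 0, 16, 0, 0, 0], [0, 0, 0, 0, 0, 0]]

```text
time: 3.55
ee_pos: [0.4359, -0.0686, 0.1323]
tcp_rot: [-180.0, -0.2, 159.2]
wrist_force: [-0.5, 0.2, 0.5]
opening: 0.0
```

```bash
python3 - <<'E'
from st import *
st(); p=snap('side','s1'); cv2.imwrite('pics/s1c.png',cv2.resize(cv2.imread('pics/s1.png')[150:300,250:450],None,fx=4,fy=4,interpolation=2))
E
```

```text
3.55 local [-93.5   2.9] z 0.1323 rot [-179.97   -0.21  159.24] F [-0.5  0.2  0.5] open 4.3214705816897634e-05
```

View pics/s1c.png

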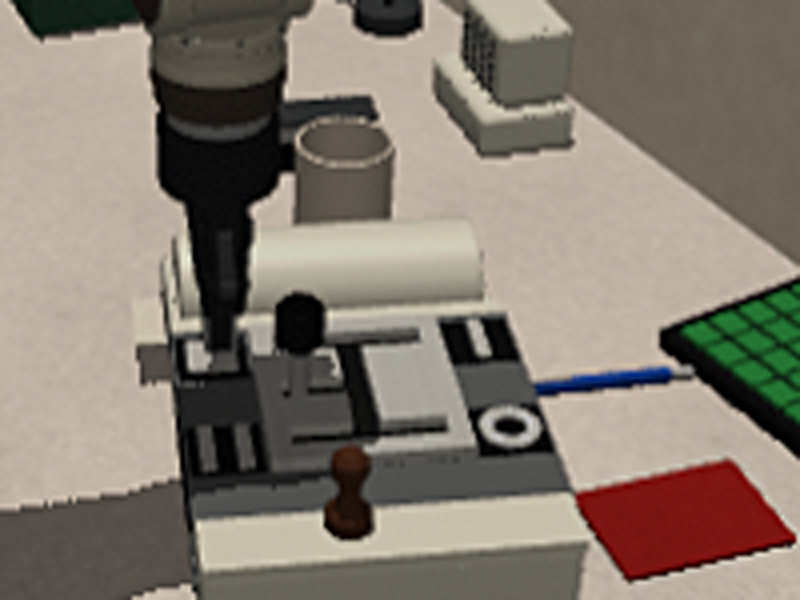

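Emit:
servo_tool:
  motion:
    - [[-10, -3, 0, 0, 0, 0], [-12, 0, 0, 0, 0, 0], [-12, 0, 0, 0, 0, 0], [-10, 0, 0, 0, 0, 0], [-8, 0, 0, 0, 0, 0]]

```text
time: 4.1
ee_pos: [0.486, -0.0917, 0.1343]
tcp_rot: [180.0, -0.0, 159.1]
wrist_force: [-1.3, 1.0, 2.5]
opening: 0.0001
```

Emit:
servo_tool:
  motion:
    - [[-4, 0, 0, 0, 0, 0], [-4, 0, 0, 0, 0, 0], [0, 0, 0, 0, 0, 0]]

```text
time: 4.4
ee_pos: [0.4927, -0.0944, 0.1341]
tcp_rot: [-180.0, -0.0, 159.1]
wrist_force: [0.0, 0.1, 0.1]
opening: 0.0001
```

```bash
python3 st.py
```

```text
4.4 local [-31.3  -1. ] z 0.1341 rot [-179.99   -0.    159.15] F [0.  0.1 0.1] open 5.92146765889459e-05
```

Emit:
servo_tool:
  motion:
    - [[-2, 0, 0, 0, 0, 0], [-2, 0, 0, 0, 0, 0], [0, 0, 0, 0, 0, 0]]

```text
time: 4.7
ee_pos: [0.4961, -0.0956, 0.1342]
tcp_rot: [-180.0, -0.0, 159.2]
wrist_force: [-1.2, 0.2, -0.5]
opening: 0.0001
```

```bash
python3 - <<'E'
from st import *
st(); p=snap('side','s2'); cv2.imwrite('pics/s2c.png',cv2.resize(cv2.imread('pics/s2.png')[150:300,250:450],None,fx=4,fy=4,interpolation=2))
p=snap('top','t2'); cv2.imwrite('pics/t2c.png',cv2.resize(cv2.imread('pics/t2.png')[150:260,290:440],None,fx=5,fy=5,interpolation=2))
E
```

```text
4.7 local [-27.7  -1. ] z 0.1342 rot [-1.7999e+02 -1.0000e-02  1.5916e+02] F [-1.2  0.2 -0.5] open 9.17555491559424e-05
```

View pics/s2c.png

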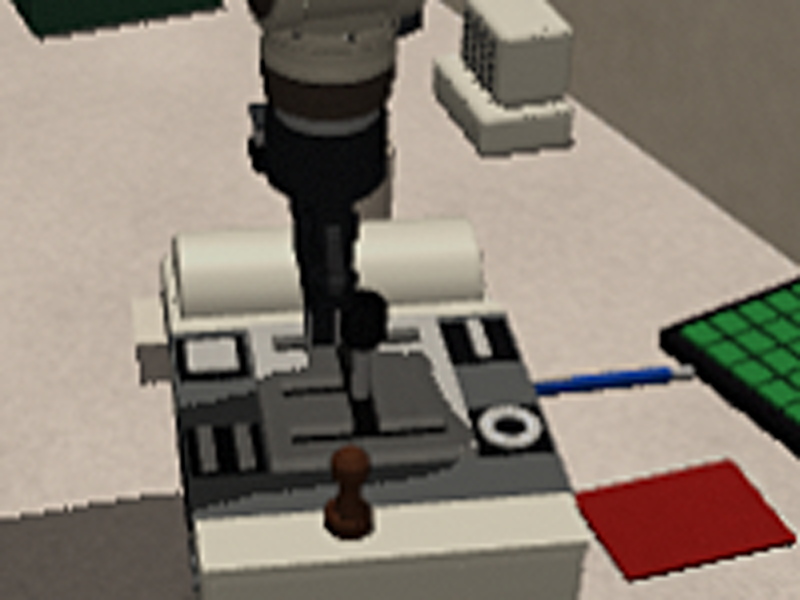

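View pics/t2c.png

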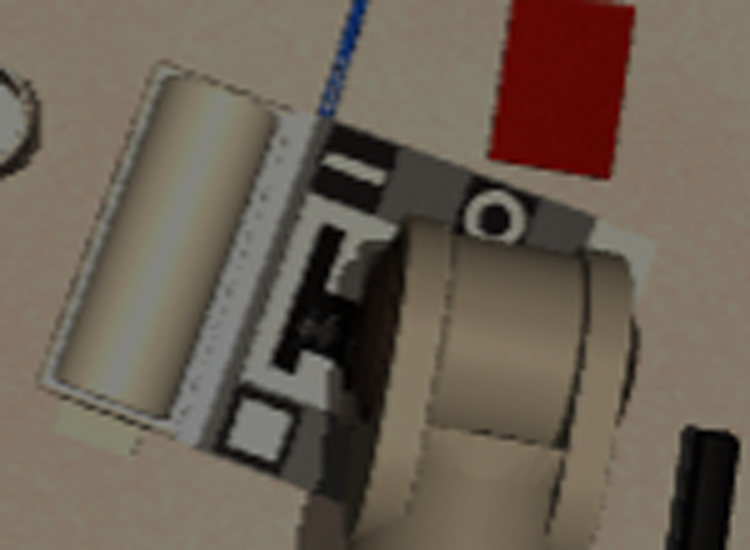

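```bash
python3 - <<'E'
from st import *
p=bot.camera('side')
print(loc(onz(p,(364.5)/4-.5+250,(318.5)/4-.5+150,.132)))
V[1]-=0.0027;print('side-only', loc(onz(p,(364.5)/4-.5+250,(318.5)/4-.5+150,.132)))
E
```

```text
[ 2.7 -0.5]
side-only [1.8 2. ]
```

Emit:
servo_tool:
  motion:
    - [[15, 0, 0, 0, 0, 0], [20, 15, 0, 0, 0, 0], [0, 30, 0, 0, 0, 0], [-30, 5, 0, 0, 0, 0], [-30, 0, 0, 0, 0, 0]]

```text
time: 5.35
ee_pos: [0.5384, -0.0568, 0.1351]
tcp_rot: [180.0, 0.1, 159.3]
wrist_force: [-0.5, 0.5, 0.6]
opening: 0.0
```

Emit:
servo_tool:
  motion:
    - [[-5, 0, 0, 0, 0, 0], [0, 0, 0, 0, 0, 0]]

```text
time: 5.55
ee_pos: [0.5421, -0.0597, 0.1339]
tcp_rot: [-180.0, -0.0, 159.1]
wrist_force: [-0.8, -0.4, 0.1]
opening: 0.0
```

```bash
python3 - <<'E'
from st import *
st(); p=snap('side','s3'); cv2.imwrite('pics/s3c.png',cv2.resize(cv2.imread('pics/s3.png')[150:300,250:450],None,fx=4,fy=4,interpolation=2))
E
```

```text
5.55 local [ 2.5 49. ] z 0.1339 rot [-1.7999e+02 -4.0000e-02  1.5913e+02] F [-0.8 -0.4  0.1] open 3.71372157831941e-05
```

View pics/s3c.png

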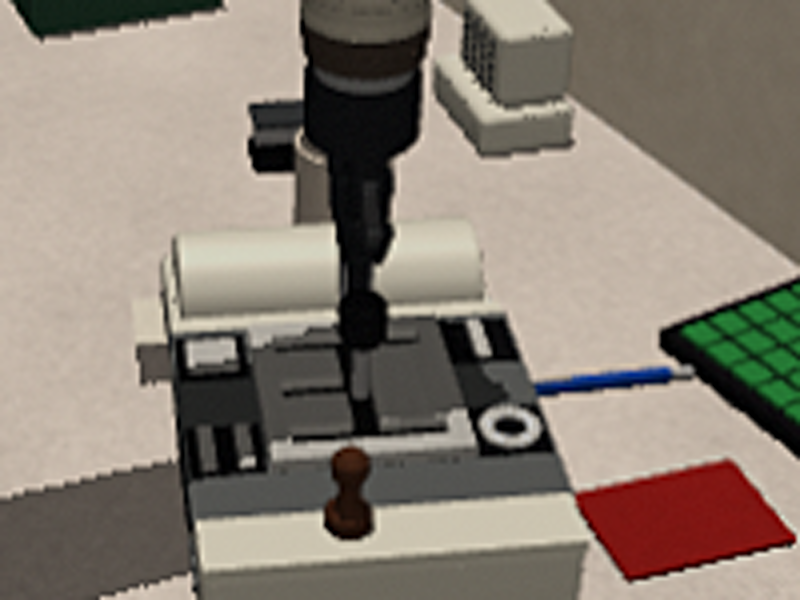

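Emit:
servo_tool:
  motion:
    - [[0, -10, 0, 0, 0, 0], [0, -12, 0, 0, 0, 0], [0, -14, 0, 0, 0, 0], [0, -14, 0, 0, 0, 0], [0, -8, 0, 0, 0, 0]]

```text
time: 6.1
ee_pos: [0.5204, -0.1152, 0.1345]
tcp_rot: [-180.0, 0.0, 159.1]
wrist_force: [-1.0, 2.3, -0.4]
opening: -0.0001
```

Emit:
servo_tool:
  motion:
    - [[0, -3, 0, 0, 0, 0], [0, -2, 0, 0, 0, 0], [0, 0, 0, 0, 0, 0]]

```text
time: 6.4
ee_pos: [0.5195, -0.1187, 0.1343]
tcp_rot: [-180.0, 0.0, 159.1]
wrist_force: [0.6, 0.7, -0.3]
opening: -0.0
```

```bash
python3 - <<'E'
from st import *
st(); p=snap('side','s4'); cv2.imwrite('pics/s4c.png',cv2.resize(cv2.imread('pics/s4.png')[150:300,250:450],None,fx=4,fy=4,interpolation=2))
E
```

```text
6.4 local [  2.4 -14.1] z 0.1343 rot [-1.7998e+02  1.0000e-02  1.5914e+02] F [ 0.6  0.7 -0.3] open -3.1033791533223624e-06
```

View pics/s4c.png

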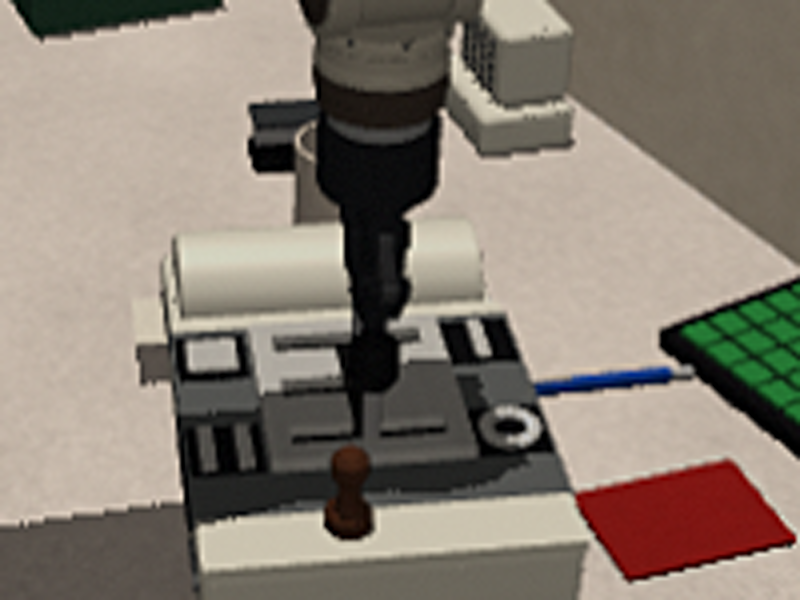

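Knob centre is now at crop (374, 363), with its stem at the corner junction. I'll keep pushing in small steps until it meets the stop.

Emit:
servo_tool:
  motion:
    - [[0, -2, 0, 0, 0, 0], [0, -2, 0, 0, 0, 0], [0, 0, 0, 0, 0, 0]]

```text
time: 6.75
ee_pos: [0.5182, -0.1222, 0.1343]
tcp_rot: [180.0, 0.0, 159.2]
wrist_force: [0.4, 1.2, -0.2]
opening: -0.0002
```

```bash
python3 - <<'E'
from st import *
st(); p=snap('side','s5'); cv2.imwrite('pics/s5c.png',cv2.resize(cv2.imread('pics/s5.png')[210:285,290:390],None,fx=8,fy=8,interpolation=2))
q=onz(p,374.5/4-.5+250,363.5/4-.5+150,.132); print('before',loc(q))
E
```

```text
6.75 local [  2.4 -17.9] z 0.1343 rot [1.8000e+02 1.0000e-02 1.5916e+02] F [ 0.4  1.2 -0.2] open -0.00024075934147612247
before [  1.5 -49.9]
```

View pics/s5c.png

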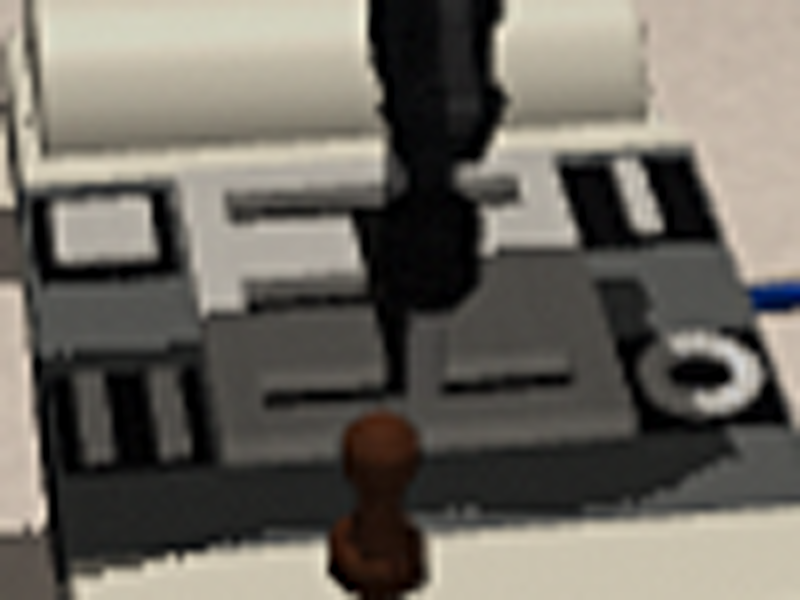

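Emit:
servo_tool:
  motion:
    - [[0, -1.5, 0, 0, 0, 0], [0, -1.5, 0, 0, 0, 0], [0, 0, 0, 0, 0, 0]]

```text
time: 7.1
ee_pos: [0.517, -0.1251, 0.1343]
tcp_rot: [-180.0, 0.0, 159.1]
wrist_force: [2.1, 0.6, -1.0]
opening: -0.0001
```

Emit:
servo_tool:
  motion:
    - [[0, 10, 0, 0, 0, 0], [0, 20, 0, 0, 0, 0], [20, 10, 0, 0, 0, 0], [30, 0, 0, 0, 0, 0], [0, 0, 0, 0, 0, 0]]

```text
time: 7.6
ee_pos: [0.4824, -0.0683, 0.1343]
tcp_rot: [-180.0, -0.1, 159.2]
wrist_force: [0.9, 0.1, 0.3]
opening: 0.0001
```

```bash
python3 - <<'E'
from st import *
st(); p=snap('side','s6'); cv2.imwrite('pics/s6c.png',cv2.resize(cv2.imread('pics/s6.png')[210:285,290:390],None,fx=8,fy=8,interpolation=2))
E
```

```text
7.6 local [-50.2  19.7] z 0.1343 rot [-1.7998e+02 -8.0000e-02  1.5922e+02] F [0.9 0.1 0.3] open 0.00014455048564011505
```

View pics/s6c.png

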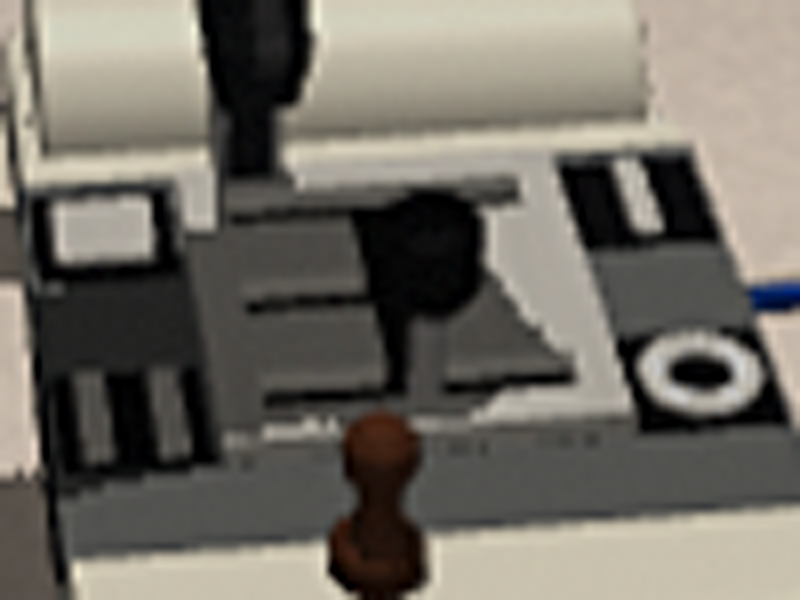

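```bash
python3 - <<'E'
from st import *
p=bot.camera('side')
print(loc(onz(p,433/8-.5+290,256/8-.5+210,.132)))
p=snap('top','t6'); cv2.imwrite('pics/t6c.png',cv2.resize(cv2.imread('pics/t6.png')[150:260,290:440],None,fx=5,fy=5,interpolation=2))
E
```

```text
[  2.  -54.7]
```

View pics/t6c.png

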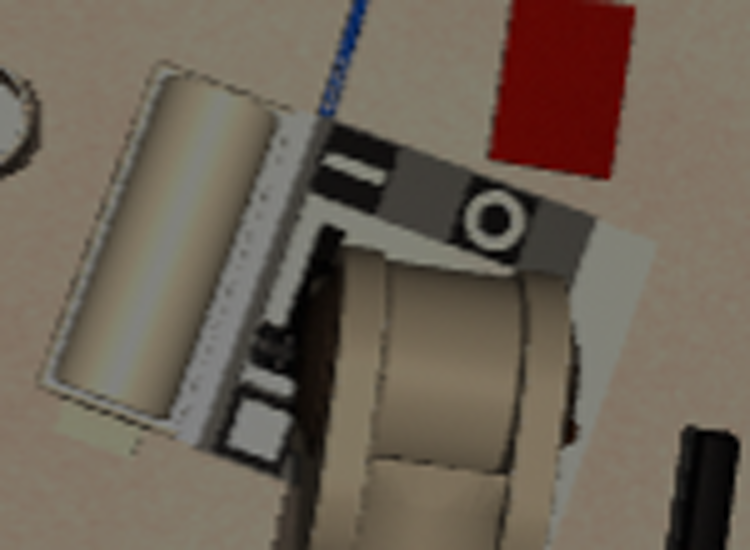

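Emit:
servo_tool:
  motion:
    - [[0, -20, 0, 0, 0, 0], [0, -30, 0, 0, 0, 0], [0, -21, 0, 0, 0, 0], [0, 0, 0, 0, 0, 0], [0, 0, 0, 0, 0, 0]]

```text
time: 8.25
ee_pos: [0.4597, -0.1365, 0.1342]
tcp_rot: [180.0, 0.0, 159.1]
wrist_force: [-0.7, 0.2, -0.2]
opening: 0.0001
```

```bash
python3 st.py
```

```text
8.25 local [-47.1 -52.2] z 0.1342 rot [179.99   0.   159.06] F [-0.7  0.2 -0.2] open 6.61779246447988e-05
```

Emit:
servo_tool:
  motion:
    - [[-10, 0, 0, 0, 0, 0], [-12, 0, 0, 0, 0, 0], [-12, 0, 0, 0, 0, 0], [-12, 0, 0, 0, 0, 0], [-8, 0, 0, 0, 0, 0]]

```text
time: 8.75
ee_pos: [0.511, -0.1555, 0.1339]
tcp_rot: [180.0, -0.0, 159.2]
wrist_force: [-0.8, 1.9, 1.5]
opening: 0.0004
```

Emit:
servo_tool:
  motion:
    - [[-3, 0, 0, 0, 0, 0], [-3, 0, 0, 0, 0, 0], [-2, 0, 0, 0, 0, 0], [0, 0, 0, 0, 0, 0]]

```text
time: 9.15
ee_pos: [0.5172, -0.1583, 0.1342]
tcp_rot: [-180.0, -0.0, 159.2]
wrist_force: [-0.3, 1.0, -0.9]
opening: 0.0001
```

Emit:
servo_tool:
  motion:
    - [[-2, 0, 0, 0, 0, 0], [-1, 0, 0, 0, 0, 0], [0, 0, 0, 0, 0, 0]]

```text
time: 9.45
ee_pos: [0.519, -0.159, 0.1342]
tcp_rot: [-180.0, -0.1, 159.2]
wrist_force: [-6.4, 2.7, 1.0]
opening: -0.0001
```

```bash
python3 - <<'E'
from st import *
st(); p=snap('side','s7'); cv2.imwrite('pics/s7c.png',cv2.resize(cv2.imread('pics/s7.png')[210:285,290:390],None,fx=8,fy=8,interpolation=2))
E
```

```text
9.45 local [ 16.4 -52. ] z 0.1342 rot [-1.7999e+02 -1.2000e-01  1.5915e+02] F [-6.4  2.7  1. ] open -7.912579043247194e-05
```

View pics/s7c.png

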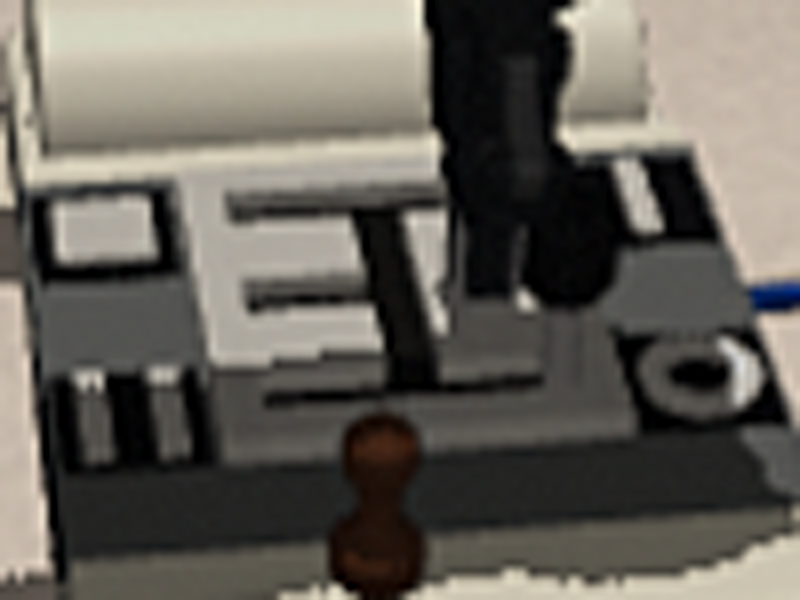

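Reaction force is 7 N, so the lever is at the stop. One small extra press to confirm.

Emit:
servo_tool:
  motion:
    - [[-1, 0, 0, 0, 0, 0], [-1, 0, 0, 0, 0, 0], [0, 0, 0, 0, 0, 0]]

```text
time: 9.8
ee_pos: [0.5196, -0.1592, 0.134]
tcp_rot: [-180.0, -0.3, 159.2]
wrist_force: [-12.7, 5.9, 4.6]
opening: -0.0002
```

Emit:
servo_tool:
  motion:
    - [[10, 0, 0, 0, 0, 0], [25, 0, 0, 0, 0, 0], [25, 0, 0, 0, 0, 0], [0, 0, -30, 0, 0, 0], [0, 0, -40, 0, 0, 0]]

```text
time: 10.3
ee_pos: [0.4642, -0.1382, 0.2036]
tcp_rot: [-180.0, -0.1, 159.2]
wrist_force: [1.6, -0.2, 0.8]
opening: 0.0002
```

Emit:
servo_tool:
  motion:
    - [[30, 30, -20, 0, 0, 0], [35, 30, 0, 0, 0, 0], [35, 30, 0, 0, 0, 0], [35, 30, 0, 0, 0, 0], [0, 0, 0, 0, 0, 0]]

```text
time: 10.8
ee_pos: [0.3806, 0.0247, 0.2252]
tcp_rot: [179.9, 0.1, 159.4]
wrist_force: [0.5, -0.4, -0.3]
opening: 0.0002
```

```bash
python3 - <<'E'
from st import *
st(); p=snap('side','s8'); cv2.imwrite('pics/s8c.png',cv2.resize(cv2.imread('pics/s8.png')[190:290,270:410],None,fx=5,fy=5,interpolation=2))
p=snap('top','t8'); cv2.imwrite('pics/t8c.png',cv2.resize(cv2.imread('pics/t8.png')[130:270,270:470],None,fx=4,fy=4,interpolation=2))
E
```

```text
10.8 local [-178.5   70.3] z 0.2252 rot [1.7990e+02 1.2000e-01 1.5942e+02] F [ 0.5 -0.4 -0.3] open 0.00019254676188145946
```

View pics/s8c.png

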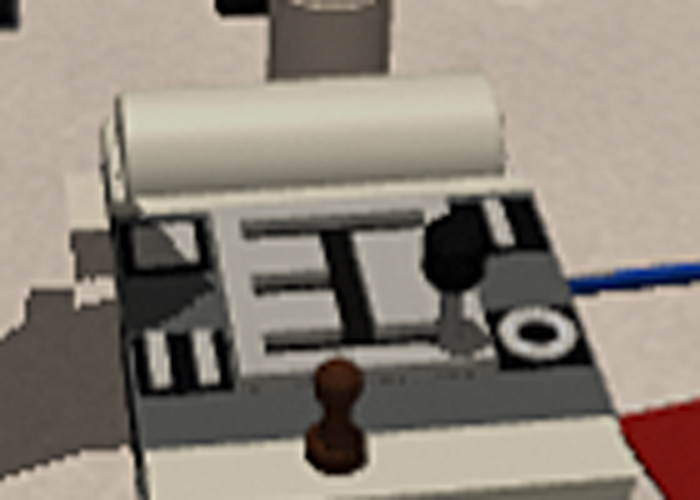

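View pics/t8c.png

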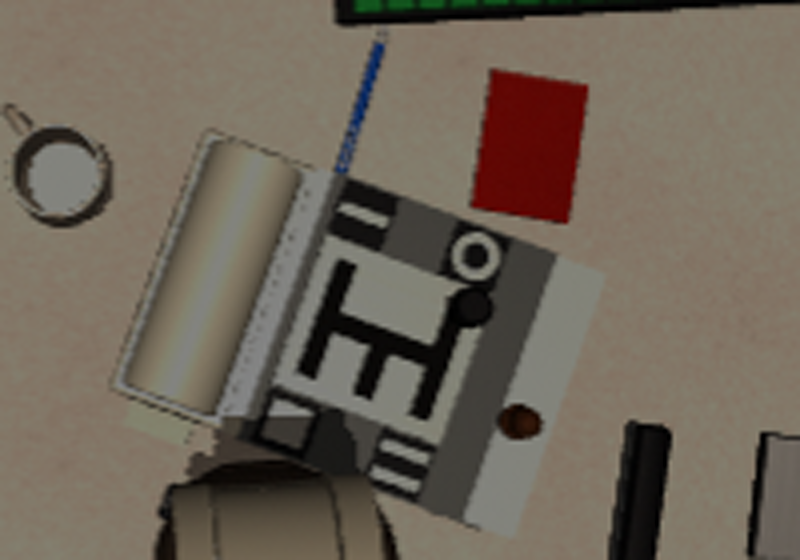

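```bash
python3 - <<'E'
from st import *
p=bot.camera('top'); print('knob top',loc(onz(p,473.5/4-.5+270,307.5/4-.5+130,.148)))
p=bot.camera('side'); print('knob side',loc(onz(p,454.5/5-.5+270,253.5/5-.5+190,.132)))
st(); print(bot.job_done())
E
```

```text
knob top [ 43.2 -50.3]
knob side [ 44.9 -53.7]
11.0 local [-175.2   67.6] z 0.2245 rot [1.7999e+02 6.0000e-02 1.5913e+02] F [ 0.7 -0.  -0.4] open 4.955004664624775e-06
the job is handed in; nothing more can be done
None
```

The selector lever is fully home in the ring slot (far right, nominal position +45, -50 mm), and I've handed the job in. With the gripper closed, I used the outside of the fingers to push the lever out of the parking slot. I then pushed it along the cross slot to the -y end and up the ring slot.

- **Stop:** at the end of the ring slot the reaction rose from about 1 N to 7 N. One more small press raised it to about 15 N with the tool moving only 0.6 mm, so the lever is against the stop.
- **Position:** the last pictures put the knob at (43, -50) mm from the top camera and (45, -54) mm from the side camera. They differ by about 3 mm in y. My printer fits from the two cameras differed by up to 5 mm in y, and the slot play is 3 mm, so both readings agree with the ring slot's end.
- **Surroundings:** in the last top view the stamp, pen, booklet and mug, and the parts of the stapler and ink pad in the frame, look unmoved. I did not check the hole puncher separately. No push ran the lever into another marked slot.
- **Finish:** the arm was clear of everything at hand-in, at 11.0 s.

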